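# Put the carver's tools back where they belong

## Robot

A 6-joint arm with a two-finger parallel gripper is mounted at the origin on the work surface. World frame = base frame: x ahead of the robot, y to its left, z up, the work surface at z = 0. Lengths are in mm, angles in rad, forces in N, time in s.
With the tool pointing down it reaches from about 350 to 725 mm from the base axis. Payload 6 kg.
Tool frame: the origin (TCP) lies midway between the tips of the shut fingers; the grasp point (between the pads) lies 19 mm behind it; z points along the fingers, y is the line along which they close (so a half turn about z gives the same grasp; the last joint's range is limited). The gripper opens to 85 mm and grips with 20 to 120 N. Pads are 22 mm wide; open, the fingers measure 114 mm over their backs; the gripper's body (76 mm by 85 mm) begins 54 mm behind the grasp point. The pads swing forward as they close: fully open they stand 13 mm farther back than shut.
Start: joints at [1.631, 0.04, 0.085, 0, -1.615, -0.334], TCP at [162.209, 577.635, 231.261] pointing down, gripper open.
Joint ranges: [-2.56, 2.56], [-1.29, 2.01], [-1.08, 1.49], [-3.29, 1.98], [-2.81, -0.18], [-2.99, 2.99]. Speed limits (rad/s): [2.57, 2.57, 3.01, 3.14, 3.14, 3.14].

## Interface

Orientations are given as a unit quaternion [x, y, z, w].
In Python, from bench import reach, move_l, move_joints, move_gripper, hold, inverse_kinematics, observe, snapshot, get_calibration, IKError, sign_off, boxes_of, cut_out, spot_point gives the robot as it stands. Calls block until the motion is done:
- reach(position, orientation): joint-space move of the TCP to a pose.
- move_l(position, rotation=None, vel=150): straight line of the TCP; rotation=None keeps the orientation; vel is the mean speed in mm/s.
- move_joints(angles): joint-space move.
- move_gripper(opening): finger opening in mm; the grip force is fixed at half the most; returns when the fingers have stopped.
- hold(seconds).
- inverse_kinematics(position, orientation): joint angles nearest the present ones, or None.
- observe(): the state.
- snapshot(name): name is "scene" or "side" or "wrist"; returns the picture (384x512x3 uint8, blue, green, red); there is no depth.
- get_calibration(name): a dict with "mtx" (3x3 intrinsics, pixels), "eye" and "orientation" of the camera in the world. Camera axes: x right, y down, z forward; pixel columns grow to the right and rows downward; lengths in mm; the calibration is good to about 2 mm. A picture is of the moment at which its call begins: read the wrist's pose just before it. get_calibration takes no time and is no camera call; for the wrist camera it gives the pose at the moment of the call.
A pose or a line that the arm cannot do raises IKError and nothing moves.
- sign_off(): hands the job in; it is judged then, once.
Trained networks look in the newest picture that a camera, given by its name, has taken for a name from the list of things; names that differ only in an ending like _2 or _b are one class to them, and where a whole thing is asked for, a point or a joint stands for the part that bears it (a point fixed in the world has none). Each returns a list of dicts, best first, with "conf" (0 to 1); they miss things now and then, are a little off and sometimes report something else, mostly with a low value. They report only what shows in the picture. A call takes as long as a camera call. They do not tell look-alikes from the thing itself.
- boxes_of(camera, target): "centre" ([x, y, z] in mm, in world coordinates, good to about 4 mm: the middle of the surface that is visible of it).
- cut_out(camera, target): "mask" (384x512 bool, what is visible of it).
- spot_point(camera, target): "centre" ([x, y, z] in mm, in world coordinates, good to about 4 mm: a listed point, or the origin of a listed thing).
The state is a dict: "t": time; "joint_pos": joint angles; "qd": joint speeds; "joint_torque": joint torques, N m; "tool_pos": TCP position; "tool_rot": TCP orientation; "contact_force": force on the tool from outside, world axes, zero at the start; "moment": the same for the moment, N m; "grip_width": finger opening in mm; "gripper_force": force on a finger pad.
Only numpy, scipy, OpenCV 4.12 (cv2) and the standard library are available. Lean on these libraries where they do the work, as an engineer would, in place of code of your own. Each camera call takes 0.05 s, during which the arm holds its last target. There are 200 camera calls.

## Task

Tidy the carving bench. Lay the palm chisel and the palm gouge flat and lengthwise in the shallow divided tray, one in each bay; stand both metal bench dogs upright on their heads on the floor of the rectangular bin; and stand the mallet on its head in the round dish, flat inside the rim. Leave the half-carved leaf block where it lies.

Things in the scene. Friction and masses are not known exactly. Their poses are not given: they have to be found in the camera images.
- chisel: Flat palm chisel for carving, the one with the 20 mm wide flat blade. 120 mm long, 70 g, lying flat. Origin mid-length on the underside; x towards the blade tip, z up. Flat-sided wooden handle x = -60 to +15 mm, 26 mm wide and high (29 mm wide at the butt, x below -38), then brass collar and thin blade 13 mm above the underside. Grip across the handle near x = -15 mm, its balance point.
- gouge: Palm gouge for carving, the one with the narrow 13 mm wide channel-shaped blade. 120 mm long, 70 g, lying flat. Origin mid-length on the underside; x towards the blade tip, z up. Flat-sided wooden handle x = -60 to +15 mm, 26 mm wide and high (29 mm wide at the butt, x below -38), then brass collar and thin blade 13 mm above the underside. Grip across the handle near x = -15 mm, its balance point.
- dog_a: One of two identical plain aluminium bench dogs, 70 g, standing upside down on its round head: head 34 mm diameter, 12 mm thick, at the bottom; round shank 19 mm diameter rising from it to 75 mm total height. Origin at the centre of its underside (the head's flat face), z up along the shank. Take it by the shank from above.
- dog_b: One of two identical plain aluminium bench dogs, 70 g, standing upside down on its round head: head 34 mm diameter, 12 mm thick, at the bottom; round shank 19 mm diameter rising from it to 75 mm total height. Origin at the centre of its underside (the head's flat face), z up along the shank. Take it by the shank from above.
- mallet: Small wooden carver's mallet, 300 g, standing on its round head, handle straight up: head 60 mm diameter up to 75 mm height (a cone tapers above it to 85 mm), then a round handle 25 mm diameter up to 150 mm. Origin at the centre of its underside, z up. Take it by the handle from above, at 110 to 140 mm height.
- tool_tray: Pale plywood tray with one divider, fixed, 150 mm (its x) by 160 mm (y); walls 15 mm high, 4 mm thick; floor top 4 mm above the bench. The divider, along x at y = 0, makes two bays, each 142 mm long (x) and 74 mm wide (y), centred at y = +39 and -39 mm. Origin at the centre of its underside. Turned at most 12 degrees from the bench's x.
- dog_bin: Rectangular grey plastic open bin, no divider, fixed, 100 mm (its x) by 130 mm (y), walls 30 mm high and 5 mm thick, floor top 5 mm above the bench; inside 90 by 120 mm. Origin at the centre of its underside. Turned at most 12 degrees. Both dogs fit side by side, e.g. at y = +30 and -30 mm.
- carving: Half-carved leaf on a small loose pale wooden block, 40 by 45 mm, 20 mm high, a bystander among the things, to be left alone. Origin at the centre of its underside.
- mallet_dish: Round pale wooden dish, fixed to the bench, 100 mm across, 16 mm high, rim about 5 mm thick, inner floor about 90 mm across, its top 8 mm above the bench. Origin at the centre of its underside.
There are look-alikes about, which are no part of the job. Leave any black look-alike of the dog_a alone.

How it is judged (in metres and radians):
At the end, for the whole second after the job is handed in: Chisel and gouge lie flat, one in each bay, within 0.26 rad of lengthwise, mid-length within 14 mm (x) and 24 mm (y) of the bay's centre; both dogs upright (0.12 rad) on the bin floor; mallet upright on the dish floor within 17 mm of its centre; all released, at rest ((((y of chisel in the frame of tool_tray between 0.015 and 0.063 m and x of chisel in the frame of tool_tray between -0.014 and 0.014 m and angle between the x axis of chisel and the x axis of tool_tray, either way round below 0.26 rad and angle between chisel's own z axis and vertical below 0.12 rad and z of chisel in the frame of tool_tray below 0.01 m) and (y of gouge in the frame of tool_tray between -0.063 and -0.015 m and x of gouge in the frame of tool_tray between -0.014 and 0.014 m and angle between the x axis of gouge and the x axis of tool_tray, either way round below 0.26 rad and angle between gouge's own z axis and vertical below 0.12 rad and z of gouge in the frame of tool_tray below 0.01 m)) or ((y of chisel in the frame of tool_tray between -0.063 and -0.015 m and x of chisel in the frame of tool_tray between -0.014 and 0.014 m and angle between the x axis of chisel and the x axis of tool_tray, either way round below 0.26 rad and angle between chisel's own z axis and vertical below 0.12 rad and z of chisel in the frame of tool_tray below 0.01 m) and (y of gouge in the frame of tool_tray between 0.015 and 0.063 m and x of gouge in the frame of tool_tray between -0.014 and 0.014 m and angle between the x axis of gouge and the x axis of tool_tray, either way round below 0.26 rad and angle between gouge's own z axis and vertical below 0.12 rad and z of gouge in the frame of tool_tray below 0.01 m))) and x of dog_a in the frame of dog_bin between -0.034 and 0.034 m and y of dog_a in the frame of dog_bin between -0.049 and 0.049 m and angle between each of dog_a, dog_b's own z axis and vertical below 0.12 rad and z of each of dog_a, dog_b in the frame of dog_bin below 0.01 m and x of dog_b in the frame of dog_bin between -0.034 and 0.034 m and y of dog_b in the frame of dog_bin between -0.049 and 0.049 m and horizontal distance between mallet and mallet_dish below 0.017 m and angle between mallet's own z axis and vertical below 0.1 rad and z of mallet in the frame of mallet_dish below 0.013 m and linear speed of each of chisel, gouge, dog_a, dog_b, mallet below 0.02 m/s and angular speed of each of chisel, gouge, dog_a, dog_b, mallet below 0.2 rad/s); the robot touches nothing.
It fails at once if the half-carved leaf block is pushed or carried away (more than 20 mm) (distance of carving from where it was at the start of the episode above 0.02 m).
It also fails if it takes over 128 s, if anything falls off the work surface, if the arm or the gripper's body presses on something with over 40 N, if the wrist force passes 120 N, or if a joint passes its speed limit or range.

## Working session

There is one attempt and no reset: what is moved stays moved. The work goes in short steps, each a Python script; the robot and the scene stay as the last script left them, time stands still between calls to the robot, and variables do not carry over. Pictures are saved under pics/ and viewed, at most 14 in all, crops included, and the job is handed in when it is done.

```bash
mkdir -p pics; python3 - <<'E'
from bench import *
import cv2,numpy as np
np.set_printoptions(precision=3,suppress=True)
a=snapshot("scene");b=snapshot("side")
cv2.imwrite("pics/scene.png",a);cv2.imwrite("pics/side.png",b)
for c in("scene","side"):
  print(c,get_calibration(c))
  for n in["chisel","gouge","dog_a","mallet","tool_tray","dog_bin","carving","mallet_dish"]:
    print(n,[(np.round(d["centre"]).tolist(),round(float(d["conf"]),2)) for d in spot_point(c,n)])
print(observe()["t"],observe()["tool_rot"])
E
```

```text
scene {'mtx': array([[465.077,   0.   , 259.722],
       [  0.   , 465.077, 191.225],
       [  0.   ,   0.   ,   1.   ]]), 'eye': array([1221.147, -386.689,  820.868]), 'orientation': array([ 0.79 ,  0.472, -0.196, -0.338])}
chisel [([449.0, 178.0, 3.0], 0.56)]
gouge []
dog_a [([382.0, -16.0, 2.0], 0.82), ([458.0, -1.0, -4.0], 0.75), ([600.0, -188.0, -1.0], 0.73), ([411.0, 86.0, -3.0], 0.6), ([446.0, 178.0, 1.0], 0.29)]
mallet [([446.0, -189.0, -4.0], 0.95)]
tool_tray [([506.0, 93.0, 2.0], 0.72), ([505.0, 378.0, 1.0], 0.66)]
dog_bin [([642.0, -14.0, 3.0], 0.63)]
carving [([506.0, 94.0, 0.0], 0.53)]
mallet_dish [([509.0, -376.0, -1.0], 0.77), ([446.0, -188.0, -1.0], 0.74)]
side {'mtx': array([[488.739,   0.   , 255.   ],
       [  0.   , 488.739, 188.996],
       [  0.   ,   0.   ,   1.   ]]), 'eye': array([ -74.525, -702.074,  900.951]), 'orientation': array([ 0.865, -0.311,  0.136, -0.37 ])}
chisel [([450.0, 176.0, 4.0], 0.53)]
gouge [([590.0, 184.0, 1.0], 0.71)]
dog_a [([381.0, -19.0, -0.0], 0.8), ([451.0, 2.0, 1.0], 0.77), ([402.0, 80.0, 3.0], 0.63), ([596.0, -184.0, -2.0], 0.53)]
mallet [([448.0, -192.0, 2.0], 0.64)]
tool_tray [([508.0, 376.0, -2.0], 0.79)]
dog_bin [([639.0, -14.0, 1.0], 0.65), ([445.0, -189.0, 1.0], 0.61), ([593.0, 182.0, -3.0], 0.52)]
carving [([504.0, 92.0, 3.0], 0.56)]
mallet_dish []
0.9 [ 0.991 -0.136 -0.     0.   ]
```

View pics/scene.png

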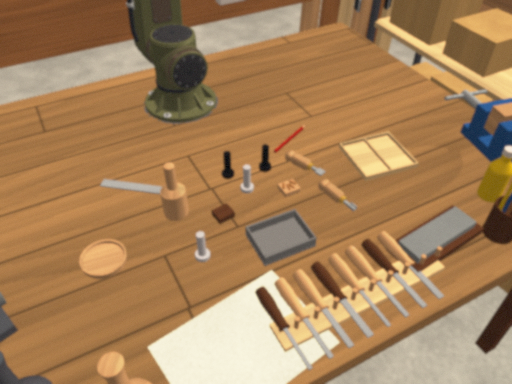

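View pics/side.png

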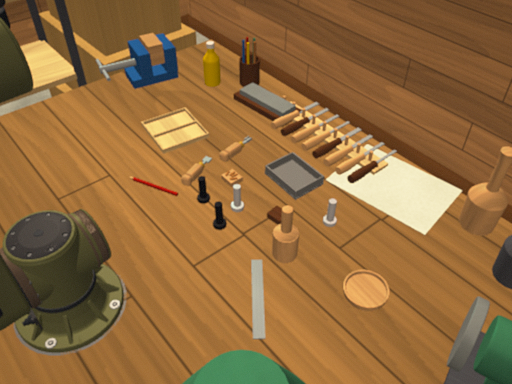

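The things a target could be confused with, by scene pixel:
- **Dogs:** metal at (247,178) and (202,245); black look-alikes at (228,165) and (265,158).
- **Palm tools:** on the bench at (305,162) and (338,195); the rack tools at (260–440,230–350) are look-alikes.
- **Mallet:** (174,192); a larger look-alike at (112,365).

I choose the metal dogs, the two bench tools and the mallet at (174,192). Next I check them with wrist close-ups.

```bash
cat > h.py <<'E'
from bench import *
import cv2,numpy as np
from scipy.spatial.transform import Rotation as R
np.set_printoptions(precision=3,suppress=True)
def q(yaw): return (R.from_euler('z',yaw)*R.from_euler('x',np.pi)).as_quat()
def proj(cal,P):
    p=(R.from_quat(cal["orientation"]).inv().apply(np.atleast_2d(P)-cal["eye"]))@np.array(cal["mtx"]).T
    return p[:,:2]/p[:,2:]
def onplane(cal,uv,z):
    uv=np.atleast_2d(uv); d=np.c_[uv,np.ones(len(uv))]@np.linalg.inv(cal["mtx"]).T
    d=R.from_quat(cal["orientation"]).apply(d); e=np.array(cal["eye"])
    return e+d*((z-e[2])/d[:,2])[:,None]
E
python3 - <<'E'
from h import *
import pickle
c=get_calibration("wrist");o=observe();Rt=R.from_quat(o["tool_rot"])
print("cam in tool",Rt.inv().apply(c["eye"]-np.array(o["tool_pos"])),(Rt.inv()*R.from_quat(c["orientation"])).as_matrix(),c["mtx"][0])
S={}; tiles=[]
for k,(p,names) in {"tray":((480,370,300),["tool_tray"]),"tools":((480,180,300),["chisel","gouge","carving"]),"bin":((530,-10,300),["dog_bin","dog_a"]),"dogs":((500,-190,300),["mallet","dog_a"]),"dish":((480,-376,300),["mallet_dish"])}.items():
  try: reach(p,q(0))
  except IKError as e: print(k,e); continue
  im=snapshot("wrist"); cal=get_calibration("wrist"); m={}
  for n in names:
    m[n]=cut_out("wrist",n)
    print(k,n,[(np.round(d["centre"],1).tolist(),round(float(d["conf"]),2)) for d in spot_point("wrist",n)])
  S[k]=(im,cal,m); tiles.append(cv2.resize(im,(400,300)))
pickle.dump(S,open("S.pkl","wb")); print(observe()["t"])
while len(tiles)<6: tiles.append(tiles[0]*0)
cv2.imwrite("pics/t1.png",np.vstack([np.hstack(tiles[:2]),np.hstack(tiles[2:4])]))
cv2.imwrite("pics/t2.png",np.hstack(tiles[4:6]))
E
```

```text
cam in tool [  82.541    0.249 -142.721] [[-0.    -0.946 -0.324]
 [ 1.     0.    -0.001]
 [ 0.001 -0.324  0.946]] [314.553   0.    254.932]
tray tool_tray [([508.8, 373.8, -1.1], 0.74)]
tools chisel [([451.8, 175.5, 3.4], 0.91)]
tools gouge [([593.5, 182.7, -1.4], 0.65)]
tools carving [([508.0, 92.1, -3.8], 0.58)]
bin dog_bin [([637.9, -11.8, 0.4], 0.65)]
bin dog_a [([599.0, -187.1, 1.9], 0.95), ([380.0, -23.5, -3.7], 0.89), ([403.4, 81.2, 1.3], 0.84), ([451.4, -0.3, 1.9], 0.8), ([451.2, 173.5, 1.0], 0.39)]
dogs mallet [([446.2, -185.3, 0.3], 0.56), ([508.4, 87.3, -3.4], 0.4)]
dogs dog_a [([402.7, 78.3, -0.4], 0.8), ([381.3, -22.1, -3.5], 0.74), ([596.6, -187.6, -0.0], 0.71), ([449.7, 2.7, 2.0], 0.7), ([448.4, -185.9, -2.1], 0.47)]
dish mallet_dish [([511.7, -377.1, -2.7], 0.88)]
6.6083
```

View pics/t1.png

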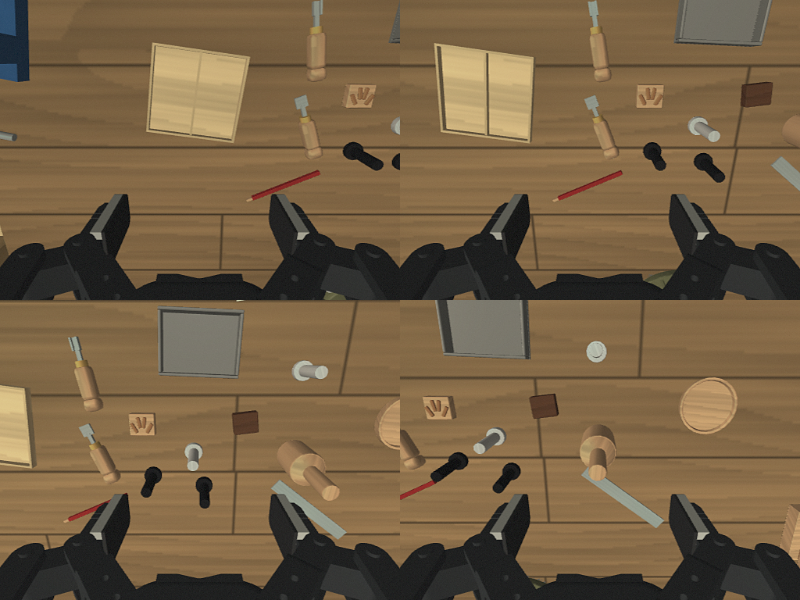

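View pics/t2.png

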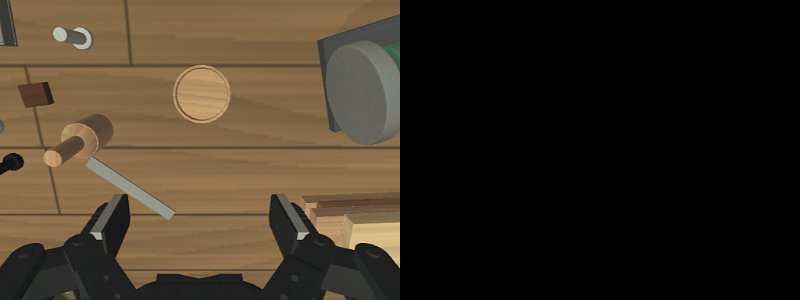

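The wrist views (tiles) show the tray at (198,92), the tools at (598,40) and (600,125), the bin at (200,340), the metal dogs at (193,455) and (310,370), the mallet at (598,445) and the dish at (708,405). The black dogs at (152,480) and (204,490) stand clear of them. Now I fit the yaws.

```bash
cat >> h.py <<'E'
def rectfit(cal,mask,z):
    v,u=np.nonzero(mask); P=onplane(cal,np.c_[u,v],z)[:,:2].astype(np.float32)
    return cv2.minAreaRect(P)
def toolfit(cal,mask,z=13):
    v,u=np.nonzero(mask); P=onplane(cal,np.c_[u,v],z)[:,:2]
    c=np.median(P,0); ax=np.linalg.svd(P-P.mean(0),full_matrices=False)[2][0]
    s=(P-c)@ax; w=(P-c)@[-ax[1],ax[0]]; lo,hi=np.percentile(s,[.3,99.7]); mid=(lo+hi)/2
    if np.std(w[s>hi-25])>np.std(w[s<lo+25]): ax=-ax;w=-w;s=-s; mid=-mid   # blade end is narrower
    o=c+ax*mid+np.median(w)*np.array([-ax[1],ax[0]])
    return o,np.arctan2(ax[1],ax[0]),hi-lo
E
python3 - <<'E'
from h import *
import pickle
S=pickle.load(open("S.pkl","rb"))
for k,n,z in[("tray","tool_tray",15),("bin","dog_bin",30),("dish","mallet_dish",16)]:
  _,cal,m=S[k]
  for d in m[n]: print(n,d["conf"],rectfit(cal,d["mask"],z))
reach((470,180,300),q(0)); snapshot("wrist");cal=get_calibration("wrist")
for n in("chisel","gouge"):
  for d in cut_out("wrist",n): print(n,d["conf"],toolfit(cal,d["mask"]))
reach((600,180,300),q(0)); im=snapshot("wrist");cal=get_calibration("wrist")
for n in("chisel","gouge"):
  for d in cut_out("wrist",n):
    print(n,d["conf"],toolfit(cal,d["mask"]));im[d["mask"],1 if n=="gouge" else 2]=255
cv2.imwrite("pics/tools.png",im)
E
```

```text
tool_tray 0.92 ((506.11041259765625, 378.34661865234375), (162.07664489746094, 152.4404296875), 82.0526123046875)
dog_bin 0.81 ((638.8932495117188, -8.677345275878906), (130.10633850097656, 100.89270782470703), 87.06051635742188)
dog_bin 0.46 ((505.9031982421875, -332.88385009765625), (96.11271667480469, 42.0322265625), 14.77963924407959)
mallet_dish 0.76 ((508.8815612792969, -379.25372314453125), (98.15330505371094, 97.75000762939453), 43.990074157714844)
chisel 0.75 (array([448.045, 176.847]), np.float64(0.3570834315668662), np.float64(121.35307539902442))
gouge 0.73 (array([586.488, 182.552]), np.float64(0.15869773500604767), np.float64(112.662181296911))
chisel 0.67 (array([446.643, 177.091]), np.float64(0.3518359505560934), np.float64(124.79529646964012))
chisel 0.4 (array([589.552, 183.628]), np.float64(0.1568329003474187), np.float64(120.48388738356779))
gouge 0.87 (array([589.478, 183.432]), np.float64(0.15705613953888412), np.float64(121.16444048156902))
```

View pics/tools.png

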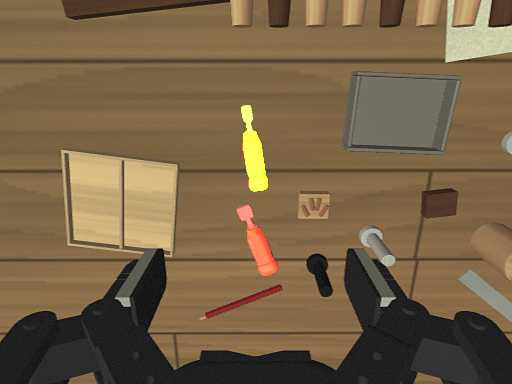

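The wrist crop confirms both palm tools: wide blade at (247,213), narrow blade at (247,115). The masks fit at 121 mm long. Picking the chisel and gouge.

```bash
cat >> h.py <<'E'
def rot(y): return np.array([[np.cos(y),-np.sin(y)],[np.sin(y),np.cos(y)]])
TRAY=np.array([507,377.]);TY=-.139;BIN=np.array([639.5,-12.]);BY=-.051;DISH=np.array([509.5,-377.5])
def pick(xy,yaw,z,up,op):
    reach((*xy,up),q(yaw)); move_gripper(op); move_l((*xy,z),vel=120); move_gripper(0); hold(.2)
    o=observe(); print("grip",o["grip_width"],o["gripper_force"]); 
    return o["grip_width"]
def place(xy,yaw,z,up,op,out):
    p=observe()["tool_pos"]; move_l((p[0],p[1],up),vel=120)
    reach((*xy,up),q(yaw)); print("held",observe()["grip_width"])
    move_l((*xy,z+15),vel=120); move_l((*xy,z),vel=30); print("f",observe()["contact_force"])
    move_gripper(op); hold(.3); move_l((*xy,out),vel=100); print("t",observe()["t"])
E
python3 - <<'E'
from h import *
for o,yaw,s in[((448,177),.355,39),((589.5,183.5),.157,-39)]:
  o=np.array(o); g=o-15*rot(yaw)[:,0]
  if pick(g,yaw,2,110,50)<15: print("miss");break
  b=TRAY+rot(TY)@[-15,s]
  place(b,TY,7.5,110,36,110)
reach((500,300,300),q(0)); cv2.imwrite("pics/p1.png",snapshot("wrist")); print(observe()["t"])
E
```

```text
grip 24.862773721709672 60.59492468833923
held 25.094712751550922
f [ 0.348 -0.489 -1.133]
t 17.825
grip 25.042053800646404 60.85862159729004
held 24.86172024551795
f [-0.267  0.042 -1.449]
t 25.7667
26.6167
```

View pics/p1.png

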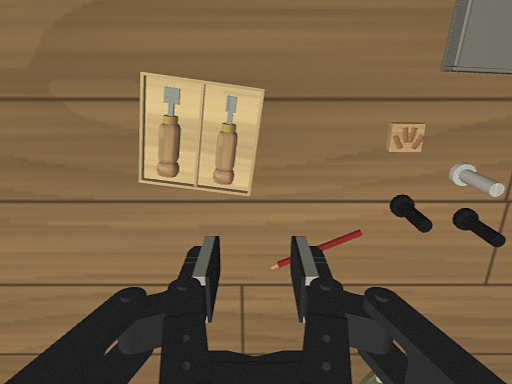

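Both tools lie flat and centred in their bays, at (168,132) and (226,140). Next the dogs, then the mallet.

```bash
python3 - <<'E'
from h import *
for o,yaw,s in[((452,1),.3,30),((598,-187),0,-30)]:
  if pick(np.array(o),yaw,34,150,50)<12: print("miss");break
  place(BIN+rot(BY)@[0,s],BY,40.5,150,36,150)
else:
  if pick(np.array((447,-189)),0.,106,190,60)>18:
    place(DISH,0.,115.5,220,50,220)
im1=snapshot("scene"); im2=snapshot("side")
cv2.imwrite("pics/p2.png",np.hstack([cv2.resize(im1,(400,300)),cv2.resize(im2,(400,300))]))
E
```

```text
grip 17.676910762695265 58.40668022632599
held 17.557778683649666
f [ 0.995 -0.182 -1.719]
t 35.2417
grip 17.747289511071 58.47589373588562
held 17.30190677672138
f [-0.78  -0.616 -0.986]
t 43.3083
grip 23.51024569835149 58.69954705238342
held 23.708387551896106
f [ 1.116  0.159 -2.131]
t 51.4167
```

View pics/p2.png

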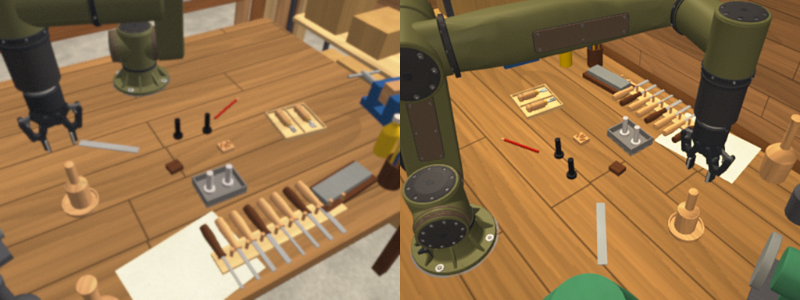

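All are placed: mallet in the dish at (80,195), dogs in the bin at (210,183) and (228,174). I check the positions numerically.

```bash
python3 - <<'E'
from h import *
f=lambda l:[(np.round(d["centre"],1).tolist(),round(float(d["conf"]),2)) for d in l]
reach((540,-100,300),q(0)); a=snapshot("wrist")
print(f(spot_point("wrist","dog_a")))
reach((520,-300,330),q(0)); b=snapshot("wrist"); print(f(spot_point("wrist","mallet")),f(spot_point("wrist","mallet_dish")))
reach((540,330,300),q(0)); c=snapshot("wrist");cal=get_calibration("wrist")
for d in cut_out("wrist","tool_tray")[:1]: r=rectfit(cal,d["mask"],15); print(r)
for n in("chisel","gouge"):
  for d in cut_out("wrist",n):
    o,y,L=toolfit(cal,d["mask"],17); print(n,d["conf"],rot(TY).T@(o-r[0]),y-TY,L)
print(f(spot_point("wrist","carving")),observe()["t"])
t=[cv2.resize(i,(400,300)) for i in(a,b,c,c*0)]
cv2.imwrite("pics/p3.png",np.vstack([np.hstack(t[:2]),np.hstack(t[2:])]))
E
```

```text
[([642.1, 18.5, 7.6], 0.97), ([403.1, 80.6, 2.2], 0.76), ([381.5, -25.8, -0.5], 0.74), ([634.9, -43.5, 5.3], 0.71)]
[([506.3, -374.0, 3.4], 0.97)] [([637.4, -11.9, 0.2], 0.36)]Traceback (most recent call last):
  File "<stdin>", line 10, in <module>
NameError: name 'r' is not defined. Did you mean: 'R'?
```

```bash
python3 - <<'E'
from h import *
c=snapshot("wrist");cal=get_calibration("wrist")
for n in("chisel","gouge"):
  for d in cut_out("wrist",n):
    o,y,L=toolfit(cal,d["mask"],17); print(n,d["conf"],rot(TY).T@(o-TRAY),y-TY,L)
# tray model drawn on the picture, for comparison
for s in(-39,39):
  P=np.c_[(rot(TY)@np.array([[-71,s-37],[71,s-37],[71,s+37],[-71,s+37]]).T).T+TRAY,[4]*4]
  cv2.polylines(c,[proj(cal,P).astype(np.int32)],True,(0,0,255),1)
reach((540,-250,330),q(0)); b=snapshot("wrist")
cv2.imwrite("pics/p3.png",np.hstack([cv2.resize(i,(400,300)) for i in(c,b)]));print(observe()["t"])
E
```

```text
chisel 0.97 [-0.966 39.796] -0.010929830437185956 120.77909580319002
chisel 0.38 [ 175.848 -315.99 ] 0.32803495136522004 107.4993665785689
gouge 0.64 [ -1.837 -38.237] 0.009684204857969475 122.24139285169663
58.3917
```

View pics/p3.png

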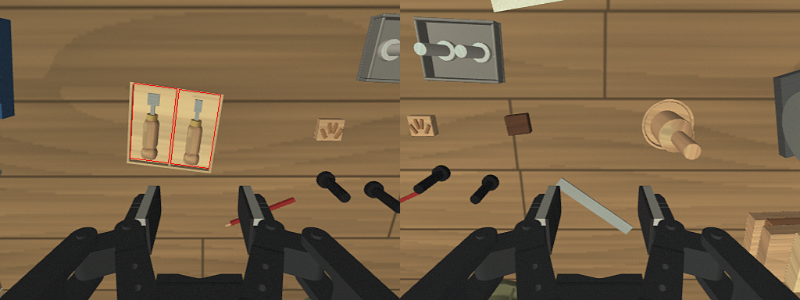

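The drawn tray model matches the tray. Both tools are within 2 mm of their bay centres, the dogs stand in the bin at (420–475,50), and the mallet stands in the dish at (668,125). The leaf block has not moved.

```bash
python3 -c "
from bench import *
hold(.5); print(sign_off())"
```

```text
the job is handed in; nothing more can be done
None
```

I handed the job in at about 59 s with everything in place: chisel and gouge flat in their own bays, both metal dogs upright in the bin, the mallet on its head in the dish, and the leaf block and black look-alikes untouched; the judge's verdict was not shown to me.

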